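# Clip a parts bin onto the bench rail

### The arm

A 6-joint arm with a two-finger parallel gripper is mounted at the origin on the work surface. World frame = base frame: x ahead of the robot, y to its left, z up, the work surface at z = 0. Lengths are in m, angles in rad, forces in N, time in s.
With the tool pointing down it reaches from about 0.4 to 0.825 m from the base axis. Payload 7 kg.
Tool frame: the origin (TCP) lies midway between the tips of the shut fingers; the grasp point (between the pads) lies 19 mm behind it; z points along the fingers, y is the line along which they close (so a half turn about z gives the same grasp; the last joint's range is limited). The gripper opens to 88 mm and grips with 3 to 60 N. Pads are 19 mm wide; open, the fingers measure 130 mm over their backs; the gripper's body (78 mm by 193 mm) begins 47 mm behind the grasp point.
Start: joints at [-0.92, 0.359, 0.012, 0, -1.224, -0.288], TCP at [0.24, -0.631, 0.227] pointing down, gripper open.
Joint ranges: [-3.07, 3.07], [-1.43, 2.12], [-1.02, 1.25], [-3.03, 1.67], [-3.05, -0], [-3.03, 3.03]. Speed limits (rad/s): [2.39, 2.39, 3.01, 3.14, 3.14, 3.14].

### API

Orientations are given as [roll, pitch, yaw] about the fixed x, y, z axes, in that order (R = Rz(yaw) Ry(pitch) Rx(roll)).
In Python, from station import telemetry, eyes, ticket, recognise, trace gives the robot as it stands. The module is installed in compiled form; this text tells all that it offers.
- The arm moves only by the tool servo_tool, never from a script. Its argument "series" is a list that holds one entry, the list of rows, each a list of 4 numbers: the shift along the tool's x, y, z in mm, then the turn about the tool's z in rad. In form: [[[x, y, z, roll], ...]]. A call has exactly 10 rows; each row shifts and turns the commanded pose from where the row before left it, along the tool's axes as they then stand; what a row does not reach is not made up. A row lasts 1/12 s, in which the tool goes at most 41.7 mm and 7.16 degrees, less where a joint would pass 70% of its speed; a pose out of reach is approached as far as the arm can. A call is refused whole if a number of a shift passes 41.7 or a number of a turn 0.125, either way. A call with a gripper value outside its range is refused whole. "claw" is the gripper's target within -1 to 1 (shut at 1, half-way at 0, fully open at -1), set as the call begins (left out, the last holds). The fingers move at their own pace and stop on an object; "grip_force" is the grip in N (left out, the last holds). Time passes only in rows, so rows that do not move let the fingers close, or fill a call up. It gives the time, the measured TCP pose, the force, the opening and the grip force at its end, in the units of the state.
- telemetry.get_state(): the state, without advancing time (a new reading comes with each control period).
- eyes.grab_frame(name): name is "scene" or "top" or "wrist"; returns the picture (384x512x3 uint8, red, green, blue); there is no depth.
- eyes.calibration(name): a dict with "mtx" (3x3 intrinsics, pixels), "rvec" (rotation vector, rad) and "tvec" (3), from world to camera coordinates, as OpenCV has them. Camera axes: x right, y down, z forward; pixel columns grow to the right and rows downward; lengths in m; the calibration is good to about 2 mm. A picture is of the moment at which its call begins: read the wrist's pose just before it. calibration takes no time and is no camera call; for the wrist camera it gives the pose at the moment of the call.
- ticket.job_done(): hands the job in; it is judged then, once.
Trained networks look in the newest picture that a camera, given by its name, has taken for a name from the list of things; names that differ only in an ending like _2 or _b are one class to them, and where a whole thing is asked for, a point or a joint stands for the part that bears it (a point fixed in the world has none). Each returns a list of dicts, best first, with "conf" (0 to 1); they miss things now and then, are a little off and sometimes report something else, mostly with a low value. They report only what shows in the picture. A call takes as long as a camera call. They do not tell look-alikes from the thing itself.
- recognise(camera, name): "position" ([x, y, z] in m, in world coordinates, good to about 4 mm: the middle of the surface that is visible of it).
- trace(camera, name): "mask" (384x512 bool, what is visible of it).
The state is a dict: "t": time; "q": joint angles; "qd": joint speeds; "joint_efforts": joint torques, N m; "eef_pos": TCP position; "ee_rot": TCP orientation; "force": force on the tool from outside, world axes, zero at the start; "moment": the same for the moment, N m; "width": finger opening in m; "gripper_force": force on a finger pad.
Only numpy, scipy, OpenCV 4.12 (cv2) and the standard library are available. Lean on these libraries where they do the work, as an engineer would, in place of code of your own. Each camera call takes 0.05 s, during which the arm holds its last target. There are 200 camera calls.

### The job

Clip the loose ivory parts bin onto the aluminium rail, in the empty place between the two bins already there and facing the same way as they do (red foot on the far side from the robot). Hook its lip under the rail's near edge with the bin tilted, then rock it down until the sprung red foot clicks under the far edge and the bin sits flat; let go and leave everything else where it is. The plastic is brittle, so work gently: never load the bin against the rail and what is on it with more than about 30 N.

Things in the scene. Friction and masses are not known exactly. Their poses are not given: they have to be found in the camera images.
- base: Grey plate bolted to the bench, 120 (x) x 250 (y) x 8 mm, carrying the rail. Origin: middle of its underside, on the bench; y along the rail, x across it, away from the robot (yaw to 0.25 rad). Two ivory bins like the loose one sit clipped on the rail at y = -74 and +74 mm, each 60 mm wide (tops and tabs as the new bin's when seated); the empty place between them is 88 mm wide, centred at y = 0.
- slot (a point): Middle of the empty place, on top of the grey plate (8 mm over the bench); axes as base. Above it is the rail: flat aluminium cap, x -40 to +40 mm, 240 mm long, 5 mm thick, on a web 36 mm wide, its edges free below. The cap's underside is 28 to 54 mm over the bench (top 33 to 59): the height differs each time and is not measured, find it by touch. It does not move under load.
- bin: Loose ivory open box 100 (x) x 60 (y) x 40 mm, 0.2 to 0.3 kg. Origin: middle of the floor's underside (which will rest on the cap), 16.5 mm over the bench at the start as it stands on lip and foot. x runs from lip to foot, z up. Blue grip fin across the middle: 14 mm thick (x -7 to +7), 50 mm wide (y), from the floor up to z = 84 mm. Seated: axes along the base's, 1.5 mm play in x either way.
- lip (a point): On the bin at (-35.5, 0, -8) mm, axes as the bin: upper inner edge of the toe. The lip is a hook 50 mm wide under the -x end: a wall from x = -47.5 to -41.5 mm and a toe in to x = -35.5, z -16.5 to -8 mm. With the floor it makes a mouth 8 mm high, 6 mm deep for the 5 mm cap; it goes on tilted 0.21 to 0.4 rad (lip end low). Seated, this point is 3 mm below the cap, 3 to 6 mm in from its edge.
- pad (a point): On the bin: middle of the top of the black thumb pad on the far wall, above the red foot, at (53, 0, 40) mm in the bin's frame; the pad is 18 (x) x 40 (y) mm. A place to press down with closed fingers.
- foot (a joint): Outward (+x of the bin) travel of the red sprung foot, m: 0 at rest, at most 0.009; 0.5 N/mm, 1 N preload. It hangs to z = -16.5 mm, 40 mm wide; nose in to x = 36 mm, flat catch at z = -6.5, slope below. Pressed down on the cap's far edge it is driven out 2.5 to 4 mm, then snaps back to 0 under the cap as the bin comes flat; takes about 4 to 12 N on the pad. Red tab out to x = 64 mm.
- screwdriver: Screwdriver with an orange handle, off to the robot's left. Bystander. Origin: on the bench under its middle.
- wrench: Steel wrench lying beyond the work. Bystander. Origin: on the bench under its middle.
- jar: Jar with a red cap, 60 mm across, 85 mm high. Bystander. Origin: centre of its underside.
- collar: Copper ring, 48 mm across, 22 mm high. Bystander. Origin: centre of its underside.
- tray: Open ivory tray of bolts, 80 x 140 x 40 mm. Bystander. Origin: centre of its underside.
- offcut: Dark steel bar, 120 x 30 x 30 mm, off to the robot's right. Bystander. Origin: centre of its underside.
There are look-alikes about, which are no part of the job. What is shaped like the bin but green or orange is not meant.

How it is judged:
By the outcome, as a careful person would: the job done as asked, in the order asked, and still so for the second after the job is handed in, with the robot touching nothing.
It also fails if it takes over 67 s, if anything falls off the work surface, if the arm or the gripper's body presses on something with over 40 N, if the wrist force passes 120 N, or if a joint passes its speed limit or range.

## Working session

There is one attempt and no reset: what is moved stays moved. The work goes in short steps, Python scripts to look and compute and a tool call to move; the robot and the scene stay as the last step left them, time stands still between calls to the robot, and variables do not carry over. Pictures are saved under pics/ and viewed, at most 10 in all, crops included, and the job is handed in when it is done.

Besides the shell and the picture viewer there is one more tool, called after "Emit:" in YAML: its name, and indented under it one key for each argument. servo_tool: Moves the arm, as the interface text tells. Its arguments: {"type":"object","properties":{"series":{"type":"array"},"claw":{"type":"number"},"grip_force":{"type":"number"}},"required":["series"]}

```bash
mkdir -p pics; python3 - <<'E'
from station import telemetry, eyes, recognise
import cv2
print(telemetry.get_state())
for c in ["scene","top"]:
    im=eyes.grab_frame(c); cv2.imwrite(f"pics/{c}0.png",cv2.resize(im[:,:,::-1],(768,576),interpolation=cv2.INTER_CUBIC))
    for n in ["bin","base","pad","slot","lip"]:
        try: print(c,n,[(d['conf'],[round(v,4) for v in d['position']]) for d in recognise(c,n)])
        except Exception as e: print(c,n,e)
E
```

```text
{'t': 0.0, 'q': array([-9.19880087e-01,  3.59399704e-01,  1.10576477e-02, -3.50218585e-04,
       -1.22409571e+00, -2.88099102e-01]), 'qd': array([ 0.00084005, -0.00029514, -0.000769  ,  0.00085792,  0.00057682,
       -0.0011617 ]), 'joint_efforts': array([ 3.57929571e-05, -5.82723141e+01,  2.93050486e+01,  6.99697629e+00,
        6.91996000e-03, -1.69544633e-04]), 'eef_pos': array([ 0.23936393, -0.63061   ,  0.22561386]), 'ee_rot': array([ 3.13992531e+00, -1.50771488e-04, -2.77889466e+00]), 'force': array([ 0.46880083, -0.60451227,  0.20076046]), 'moment': array([-0.00086948, -0.00495735,  0.04595531]), 'gripper_force': 0.0, 'width': 0.08795759493216329}
scene bin [(0.82, [0.522, -0.0415, 0.045]), (0.81, [0.3856, -0.235, 0.0424]), (0.56, [0.5508, -0.1889, 0.056])]
scene base [(0.9, [0.5298, 0.1986, 0.0557]), (0.58, [0.5511, -0.1936, 0.0524])]
scene pad [(0.89, [0.384, -0.2332, 0.0405]), (0.86, [0.5214, -0.0475, 0.043]), (0.76, [0.5464, -0.1918, 0.0516]), (0.39, [0.7538, -0.2457, 0.0612])]
scene slot [(0.97, [0.5292, 0.1988, 0.0546]), (0.47, [0.442, 0.435, 0.019])]
scene lip [(0.62, [0.3809, -0.236, 0.0386]), (0.57, [0.5248, -0.0466, 0.0408]), (0.23, [0.5833, -0.2094, 0.011])]
top bin [(0.85, [0.5358, -0.1891, 0.0326]), (0.74, [0.3693, -0.2333, 0.0274]), (0.55, [0.5169, -0.038, 0.0296]), (0.47, [0.7434, -0.1227, 0.0222])]
top base [(0.91, [0.4988, 0.2102, 0.061])]
top pad [(0.85, [0.538, -0.1877, 0.033]), (0.85, [0.5127, -0.0331, 0.0246])]
top slot [(0.74, [0.5099, 0.213, 0.0599])]
top lip [(0.91, [0.3691, -0.2274, 0.0302]), (0.84, [0.5132, -0.0326, 0.0297]), (0.59, [0.5359, -0.191, 0.0328])]
```

View pics/scene0.png

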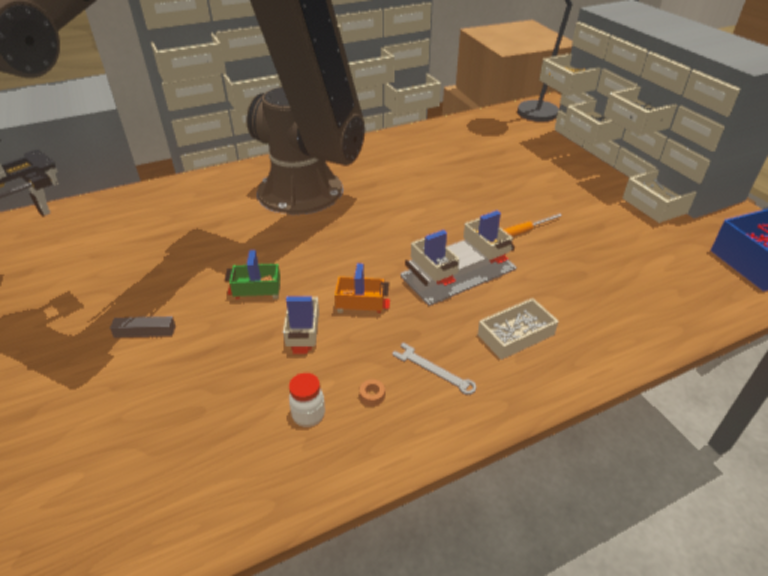

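View pics/top0.png

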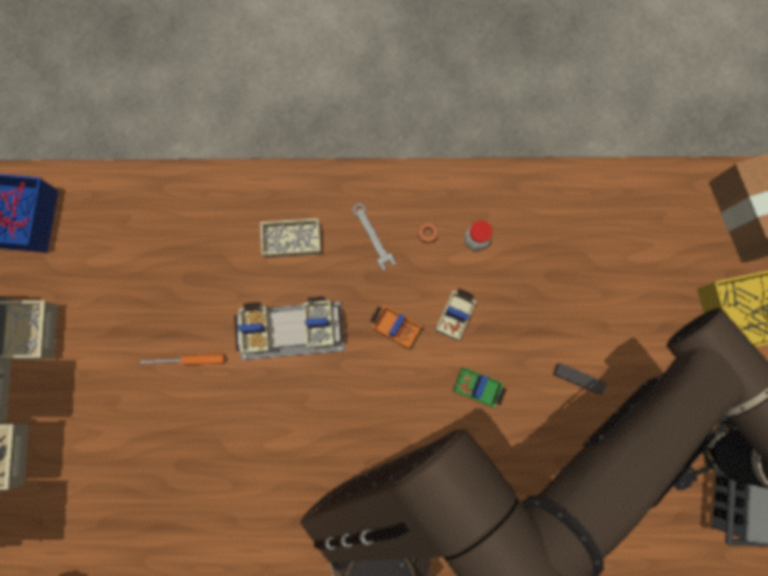

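Candidates (zoomed scene/top pixels): ivory bin scene (300,322)/top (457,314), green scene (255,280)/top (478,386), orange scene (360,293)/top (396,326), plus the two clipped bins on the rail at top (252,328) and (318,322). The ivory one at (457,314), about (0.54,-0.19), is the loose one. I'll check it in a crop and get the wrist-camera offset.

```bash
cat > h.py <<'E'
import numpy as np, cv2
from station import telemetry, eyes, ticket, recognise, trace
def cam(c):
    k=eyes.calibration(c); return np.array(k['mtx'],float),np.array(k['rvec'],float),np.array(k['tvec'],float)
def to_plane(C,uv,z):
    K,r,t=C; R=cv2.Rodrigues(r)[0]
    p=cv2.undistortPoints(np.array(uv,float).reshape(-1,1,2),K,None).reshape(-1,2)
    d=np.c_[p,np.ones(len(p))]@R; o=-R.T@t.ravel()
    return o+d*((z-o[2])/d[:,2])[:,None]
def proj(C,X): return cv2.projectPoints(np.array(X,float).reshape(-1,1,3),C[1],C[2],C[0],None)[0].reshape(-1,2)
def pose():
    s=telemetry.get_state(); return s
def rows(dst,yaw,n,s=None):
    """per-row tool shifts(mm), turn to reach dst xyz, yaw; turn done with shift expressed at start frame (report total)"""
    s=s or pose(); p=s['eef_pos']; y=s['ee_rot'][2]; d=(np.array(dst)-p)*1e3
    c,sn=np.cos(y),np.sin(y)
    tx=c*d[0]+sn*d[1]; ty=sn*d[0]-c*d[1]; tz=-d[2]
    tu=-((yaw-y+np.pi)%(2*np.pi)-np.pi)
    print('pose',p.round(4),'yaw',round(y,4),'total tool shift',np.round([tx,ty,tz],1),'turn',round(tu,4),'per row /%d'%n,np.round(np.array([tx,ty,tz])/n,1),round(tu/n,4))
E
python3 - <<'E'
from h import *
im=eyes.grab_frame("scene"); a=im[180:250,160:290]; cv2.imwrite("pics/crop0.png",cv2.resize(a[:,:,::-1],(780,420),interpolation=cv2.INTER_CUBIC))
K,r,t=cam("wrist");R=cv2.Rodrigues(r)[0]; o=-R.T@t.ravel(); s=pose()
Rt=cv2.Rodrigues(np.zeros(3))[0]; 
from scipy.spatial.transform import Rotation as Ro
Rt=Ro.from_euler('xyz',s['ee_rot']).as_matrix()
print(K[0,0],'cam origin in tool',Rt.T@(o-s['eef_pos']),'axes in tool (rows x,y,z)\n',(R@Rt).round(3))
rows([0.50,-0.19,0.30],-0.4,10); rows([0.50,-0.19,0.30],-0.4+np.pi,10)
E
```

```text
316.1955876911851 cam origin in tool [ 0.06847868  0.00127787 -0.15754704] axes in tool (rows x,y,z)
 [[ 0.001  1.    -0.001]
 [-0.967  0.    -0.253]
 [-0.253  0.001  0.967]]
pose [ 0.2395 -0.631   0.2266] yaw -2.7788 total tool shift [-400.   319.9  -73.4] turn -2.3788 per row /10 [-40.   32.   -7.3] -0.2379
pose [ 0.2395 -0.631   0.2266] yaw -2.7788 total tool shift [-400.   319.9  -73.4] turn 0.7628 per row /10 [-40.   32.   -7.3] 0.0763
```

View pics/crop0.png

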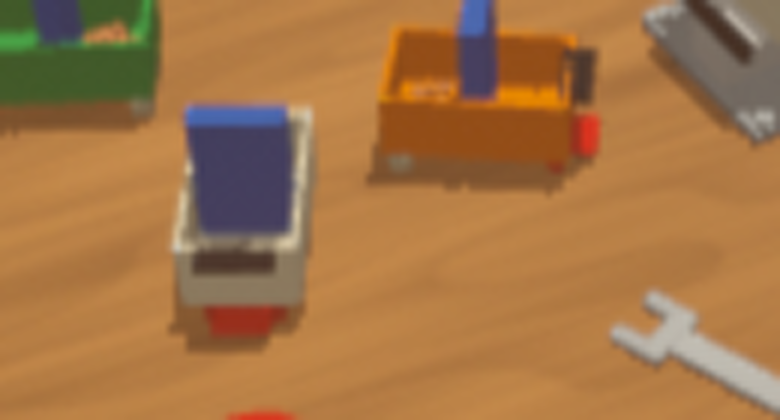

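The crop shows the ivory bin at (245,220): blue fin, dark pad, red foot toward the far side. Green and orange are rejected. Moving over it.

Emit:
servo_tool:
  series:
    - [[-28, 22.4, -5, 0], [-28, 22.4, -5, 0], [-28, 22.4, -5, 0], [-28, 22.4, -5, 0], [-28, 22.4, -5, 0], [-28, 22.4, -5, 0], [-28, 22.4, -5, 0], [-28, 22.4, -5, 0], [-28, 22.4, -5, 0], [-28, 22.4, -5, 0]]
  claw: -1

```text
t: 1.48
eef_pos: [0.4224, -0.3206, 0.2772]
ee_rot: [-3.141, 0.001, -2.779]
force: [0.2, -0.4, -0.7]
width: 0.0877
gripper_force: 0.0
```

Emit:
servo_tool:
  series:
    - [[-28, 22.4, -5, 0], [-28, 22.4, -5, 0], [-28, 22.4, -5, 0], [-28, 22.4, -5, 0], [0, 0, 0, 0.125], [0, 0, 0, 0.125], [0, 0, 0, 0.125], [0, 0, 0, 0.125], [0, 0, 0, 0.125], [0, 0, 0, 0.125]]

```text
t: 2.32
eef_pos: [0.4947, -0.1986, 0.2967]
ee_rot: [3.141, 0.0, 2.748]
force: [-0.3, -0.7, -0.2]
width: 0.0877
gripper_force: 0.0
```

```bash
python3 - <<'E'
from h import *
C=cam("wrist"); im=eyes.grab_frame("wrist"); cv2.imwrite("pics/w1.png",cv2.resize(im[:,:,::-1],(768,576),interpolation=cv2.INTER_CUBIC)); cv2.imwrite("raw_w1.png",im[:,:,::-1])
np.savez("w1.npz",K=C[0],r=C[1],t=C[2])
s=pose();print(s['t'],s['eef_pos'],s['ee_rot'],s['q'])
print([(d['conf'],np.round(d['position'],4)) for d in recognise("wrist","bin")])
h=cv2.cvtColor(im,cv2.COLOR_RGB2HSV)
m=cv2.inRange(h,(110,90,50),(130,255,255))
n,l,st,ce=cv2.connectedComponentsWithStats(m)
for i in range(1,n):
    if st[i,4]>100:
        cs=cv2.findContours((l==i).astype('uint8'),0,1)[0][0]; print(st[i],ce[i].round(1),cv2.approxPolyDP(cs,4,True).reshape(-1,2).tolist())
E
```

```text
2.3667 [ 0.49469851 -0.19865034  0.29670747] [3.14138401e+00 2.67818055e-04 2.73892832e+00] [-1.38792417e-02  8.39513829e-02 -1.85732065e-01 -9.49924893e-05
 -1.30078596e+00 -1.95955607e+00]
[(0.68, array([ 0.5362, -0.1814,  0.0439])), (0.59, array([ 0.3671, -0.233 ,  0.0396])), (0.57, array([ 0.5109, -0.046 ,  0.0551]))]
```

View pics/w1.png

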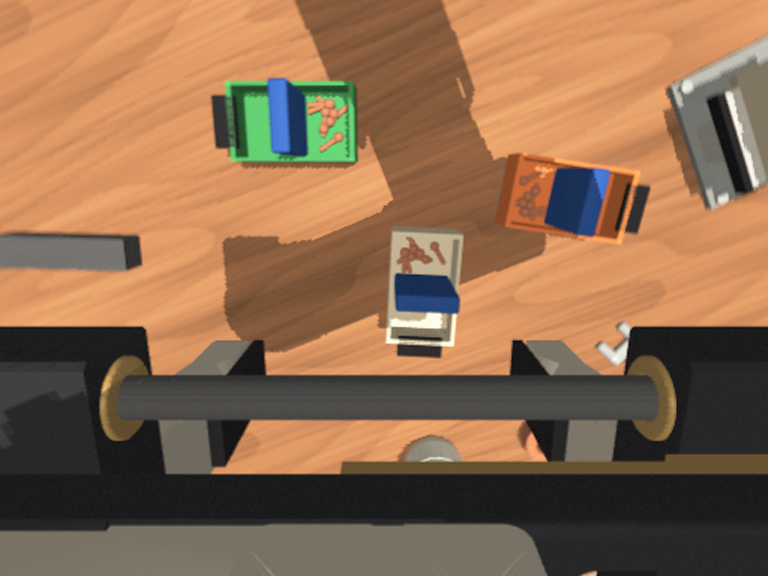

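The wrist picture shows the loose bin at (425,285), lip end up and foot and pad down at (420,345). I'll crop for its corners.

```bash
python3 - <<'E'
import cv2
im=cv2.imread("raw_w1.png")[145:245,245:325]; cv2.imwrite("pics/w1c.png",cv2.resize(im,(480,600),interpolation=cv2.INTER_CUBIC))
E
```

```text
(no output)
```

View pics/w1c.png

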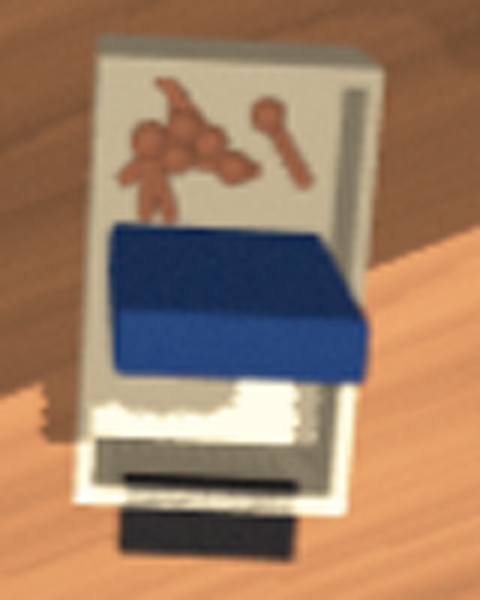

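Crop: fin top face is the bright strip with corners (120,310), (365,318), (362,382), (115,372). The rim's outer corners are (95,55), (383,70), (345,515), (72,503).

```bash
cat >> h.py <<'E'
from scipy.optimize import least_squares
def fit(C,P,uv,x0,z0):
    P=np.array(P,float)/1e3; uv=np.array(uv,float)
    def w(q): c,s=np.cos(q[2]),np.sin(q[2]); return np.c_[q[0]+c*P[:,0]-s*P[:,1],q[1]+s*P[:,0]+c*P[:,1],P[:,2]+z0]
    r=least_squares(lambda q:(proj(C,w(q))-uv).ravel(),x0,x_scale=[.01,.01,.1]); return r.x,r.fun.reshape(-1,2)
E
python3 - <<'E'
from h import *
d=np.load("w1.npz");C=(d['K'],d['r'],d['t'])
px=lambda a:np.array([245,145])+(np.array(a)+.5)/6-.5
P=[(-50,30,40),(-50,-30,40),(50,-30,40),(50,30,40)]; F=[(-7,25,84),(-7,-25,84),(7,-25,84),(7,25,84)]
# image right = tool +y = with yaw 2.74: (sin,-cos)=(.39,.92) -> world +y ~ bin +y
rim=px([(383,70),(95,55),(72,503),(345,515)]); fin=px([(365,318),(120,310),(115,372),(362,382)])
for a,b in((P,rim),(F,fin),(P+F,np.r_[rim,fin])):
    x,r=fit(C,a,b,[.54,-.19,-.4],.0165); print(x.round(4),r.round(1).tolist())
E
```

```text
[ 0.5365 -0.1816 -0.4402] [[-0.2, -0.2], [0.2, 0.0], [0.3, 0.1], [-0.4, 0.1]]
[ 0.536  -0.1813 -0.4317] [[1.2, -0.4], [-1.1, -0.7], [-0.8, 0.6], [0.7, 0.5]]
[ 0.5362 -0.1814 -0.4387] [[-0.2, -0.5], [0.2, -0.2], [0.4, -0.1], [-0.3, -0.1], [1.2, 0.0], [-1.1, -0.6], [-0.9, 0.7], [0.6, 0.9]]
```

```bash
python3 - <<'E'
from h import *
rows([.5363,-.1815,.068],2.7026,10)
E
```

```text
pose [ 0.4947 -0.1987  0.2967] yaw 2.7522 total tool shift [-31.9  31.7 228.7] turn 0.0496 per row /10 [-3.2  3.2 22.9] 0.005
```

Emit:
servo_tool:
  series:
    - [[-8, 8, 10, 0.025], [-8, 8, 20, 0.025], [-8, 8, 28, 0], [-8, 8, 30, 0], [0, 0, 30, 0], [0, 0, 30, 0], [0, 0, 25, 0], [0, 0, 20, 0], [0, 0, 0, 0], [0, 0, 0, 0]]
  claw: -1

```text
t: 3.25
eef_pos: [0.5365, -0.1827, 0.1031]
ee_rot: [-3.14, -0.002, 2.708]
force: [0.7, 0.6, 0.1]
width: 0.0879
gripper_force: 0.0
```

```bash
python3 - <<'E'
from h import *
for i in range(2): rows([.5363,-.1815,.068],2.7026,10)
E
```

```text
pose [ 0.5365 -0.1827  0.1031] yaw 2.7076 total tool shift [ 0.7  1.  35.1] turn 0.005 per row /10 [0.1 0.1 3.5] 0.0005
pose [ 0.5365 -0.1827  0.1031] yaw 2.7076 total tool shift [ 0.7  1.  35.1] turn 0.005 per row /10 [0.1 0.1 3.5] 0.0005
```

Emit:
servo_tool:
  series:
    - [[0.7, 1, 8, 0.005], [0, 0, 8, 0], [0, 0, 8, 0], [0, 0, 7, 0], [0, 0, 4, 0], [0, 0, 0, 0], [0, 0, 0, 0], [0, 0, 0, 0], [0, 0, 0, 0], [0, 0, 0, 0]]

```text
t: 4.08
eef_pos: [0.537, -0.1813, 0.0689]
ee_rot: [3.141, 0.001, 2.699]
force: [-0.2, -0.5, 0.0]
width: 0.0881
gripper_force: 0.0
```

Emit:
servo_tool:
  series:
    - [[0, 0, 0, 0], [0, 0, 0, 0], [0, 0, 0, 0], [0, 0, 0, 0], [0, 0, 0, 0], [0, 0, 0, 0], [0, 0, 0, 0], [0, 0, 0, 0], [0, 0, 0, 0], [0, 0, 0, 0]]
  claw: 1
  grip_force: 10

```text
t: 4.92
eef_pos: [0.5367, -0.1813, 0.0686]
ee_rot: [-3.142, -0.0, 2.699]
force: [-0.8, -0.8, 0.0]
width: 0.0501
gripper_force: 10.0
```

Emit:
servo_tool:
  series:
    - [[0, 0, -10, 0], [0, 0, -20, -0.04], [0, 0, -30, -0.06], [0, 0, -30, -0.06], [0, 0, -30, -0.06], [0, 0, -30, -0.08], [0, 0, -30, -0.08], [0, 0, -30, -0.08], [0, 0, -30, -0.08], [0, 0, -20, 0]]

```text
t: 5.75
eef_pos: [0.5367, -0.1815, 0.3325]
ee_rot: [-3.141, 0.003, -3.039]
force: [0.4, -0.4, -1.9]
width: 0.0495
gripper_force: 10.0
```

Emit:
servo_tool:
  series:
    - [[-4, 15, 0, 0], [-10, 30, 0, 0], [-13, 38, 0, 0], [-13, 38, 0, 0], [-13, 38, 0, 0], [-13, 38, 0, 0], [-13, 38, 0, 0], [-13, 38, 0, 0], [-13, 38, 0, 0], [-11, 35, 0, 0]]

```text
t: 6.58
eef_pos: [0.6181, 0.1766, 0.3289]
ee_rot: [3.141, -0.0, -3.043]
force: [0.2, -0.1, -2.4]
width: 0.05
gripper_force: 10.0
```

Emit:
servo_tool:
  series:
    - [[-6, 20, 0, 0], [-3, 10, 0, 0], [0, 0, 0, 0], [0, 0, 0, 0], [0, 0, 0, 0], [0, 0, 0, 0], [0, 0, 0, 0], [0, 0, 0, 0], [0, 0, 0, 0], [0, 0, 0, 0]]

```text
t: 7.42
eef_pos: [0.6244, 0.2047, 0.3287]
ee_rot: [3.141, 0.0, -3.044]
force: [-0.6, 0.4, -2.1]
width: 0.0501
gripper_force: 10.0
```

```bash
python3 - <<'E'
from h import *
C=cam("wrist"); im=eyes.grab_frame("wrist"); cv2.imwrite("pics/w2.png",cv2.resize(im[:,:,::-1],(768,576),interpolation=cv2.INTER_CUBIC)); cv2.imwrite("raw_w2.png",im[:,:,::-1])
np.savez("w2.npz",K=C[0],r=C[1],t=C[2])
s=pose();print(s['t'],s['eef_pos'],s['ee_rot'],s['q'],s['force'])
E
```

```text
7.4667 [0.62446352 0.20480659 0.32869189] [ 3.14148326e+00  1.84574062e-04 -3.04415487e+00] [ 6.13073613e-01  2.86624428e-01  1.36965325e-01 -4.20517724e-06
 -1.42092271e+00 -2.08643152e+00] [ 0.103367   -0.35106139 -1.98115929]
```

View pics/w2.png

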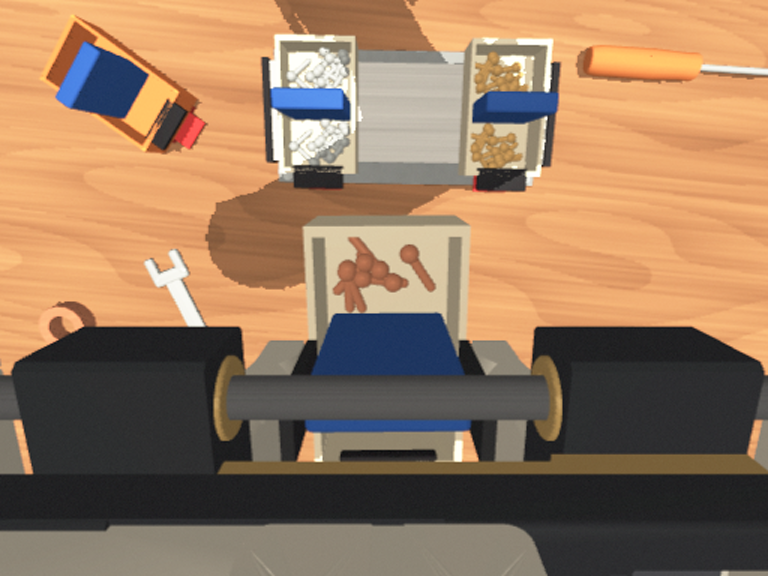

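The base fills the upper middle: clipped bins at (313,105) and (508,105), both with pads toward the bottom (far side), empty cap centre at (410,107). The held bin is level below at (390,300). I'll crop for corners.

```bash
python3 - <<'E'
import cv2
im=cv2.imread("raw_w2.png")[15:135,172:382]; cv2.imwrite("pics/w2c.png",cv2.resize(im,(788,450),interpolation=cv2.INTER_CUBIC))
E
```

```text
(no output)
```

View pics/w2c.png

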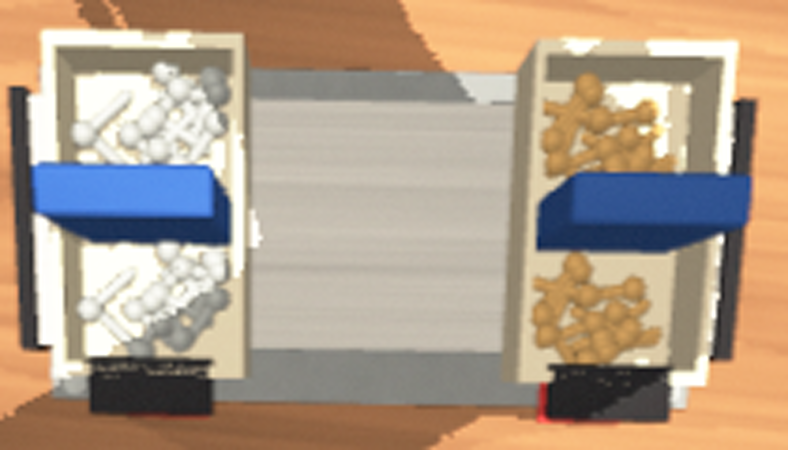

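```bash
python3 - <<'E'
from h import *
d=np.load("w2.npz");C=(d['K'],d['r'],d['t'])
px=lambda a:np.array([172,15])+(np.array(a)+.5)/3.752-.5
# base-frame pts mm (x,y,zrel,kind): kind1 -> z=H+zrel, 0 -> absolute ; weights u,v
D=[(-7,-99,84,1,35,163,1),(-7,-49,84,1,210,167,1),(7,-49,84,1,212,217,1),(7,-99,84,1,40,213,1),
(-7,49,84,1,573,175,1),(-7,99,84,1,748,177,1),(7,99,84,1,745,227,1),(7,49,84,1,573,222,1),
(-50,-104,40,1,40,30,1),(-50,-44,40,1,243,34,1),(-50,44,40,1,543,40,1),(-50,104,40,1,738,42,1),(50,104,40,1,707,385,1),
(-40,-30,0,1,290,101,0),(-40,30,0,1,470,104,0),(40,-30,0,1,290,350,0),(40,30,0,1,470,351,0),
(-60,-40,8,0,260,69,0),(-60,20,8,0,440,72,0),(60,-30,8,0,290,403,0),(60,30,8,0,480,405,0)]
D=np.array(D,float); uv=px(D[:,4:6])
def f(q,full=False):
    c,s=np.cos(q[2]),np.sin(q[2]);x,y=D[:,0]/1e3,D[:,1]/1e3
    X=np.c_[q[0]+c*x-s*y,q[1]+s*x+c*y,D[:,2]/1e3+q[3]*D[:,3]]
    r=proj(C,X)-uv; r[:,0]*=D[:,6]; return r if full else r.ravel()
for loss in('linear','soft_l1'):
    r=least_squares(f,[.51,.205,.1,.045],x_scale=[.01,.01,.1,.01],loss=loss); print(r.x.round(4)); print(f(r.x,1).round(1).tolist())
J=r.jac;print(np.sqrt(np.diag(np.linalg.inv(J.T@J)))*.5)
rows([r.x[0],r.x[1],.3],r.x[2]+np.pi,1)
E
```

```text
[0.5082 0.2139 0.0815 0.0525]
[[-0.7, -0.5], [1.4, -0.7], [0.9, 0.5], [-1.4, 0.7], [-0.1, -1.1], [1.8, -0.8], [1.1, 0.4], [-1.0, 0.9], [1.0, 0.3], [0.2, 0.2], [-1.8, 0.1], [-0.7, 0.5], [-1.1, 0.2], [0.0, -0.0], [0.0, 0.1], [0.0, -0.4], [-0.0, 0.1], [0.0, -0.4], [-0.0, -0.4], [0.0, 0.0], [-0.0, 0.2]]
[0.5083 0.2139 0.082  0.0529]
[[-0.8, -0.5], [1.4, -0.7], [0.9, 0.5], [-1.5, 0.8], [0.0, -1.1], [2.0, -0.8], [1.3, 0.3], [-0.9, 0.8], [0.9, 0.3], [0.2, 0.2], [-1.7, -0.0], [-0.6, 0.4], [-0.9, 0.2], [0.0, -0.0], [0.0, 0.0], [0.0, -0.4], [-0.0, 0.1], [0.0, -0.4], [-0.0, -0.4], [0.0, 0.1], [-0.0, 0.2]]
[0.00018576 0.00023468 0.00191393 0.0008924 ]
pose [0.6245 0.2048 0.3287] yaw -3.0442 total tool shift [114.8  20.3  28.7] turn 0.0154 per row /1 [114.8  20.3  28.7] 0.0154
```

```bash
cat >> h.py <<'E'
B=np.array([.5083,.2139]);PH=.082
def W(X,Y,z): c,s=np.cos(PH),np.sin(PH); return [B[0]+(c*X-s*Y)/1e3,B[1]+(s*X+c*Y)/1e3,z]
def inb(s=None):
    s=s or pose(); d=(s['eef_pos'][:2]-B)*1e3; c,n=np.cos(PH),np.sin(PH)
    print('t',s['t'],'X %.1f Y %.1f z %.1f'%(c*d[0]+n*d[1],-n*d[0]+c*d[1],s['eef_pos'][2]*1e3),'yawerr %.4f'%((s['ee_rot'][2]-PH)%(2*np.pi)-np.pi),'F',s['force'].round(2),'M',s['moment'].round(3))
E
python3 - <<'E'
from h import *
inb(); rows(W(-22,0,.135),PH+np.pi,10)
E
```

```text
t 7.4667 X 115.0 Y -18.6 z 328.7 yawerr 0.0154 F [ 0.1  -0.35 -1.98] M [ 0.029 -0.016 -0.004]
pose [0.6245 0.2048 0.3287] yaw -3.0442 total tool shift [136.7  20.7 193.7] turn 0.0154 per row /10 [13.7  2.1 19.4] 0.0015
```

Emit:
servo_tool:
  series:
    - [[8, 3, 0, 0.015], [14, 3, 0, 0], [18, 3, 0, 0], [20, 3, 0, 0], [20, 3, 0, 0], [20, 3, 0, 0], [17, 2.7, 0, 0], [12, 0, 0, 0], [6, 0, 10, 0], [2, 0, 20, 0]]

```text
t: 8.3
eef_pos: [0.4865, 0.2149, 0.3013]
ee_rot: [3.139, 0.005, -3.058]
force: [-0.0, 0.0, -1.4]
width: 0.0498
gripper_force: 10.0
```

Emit:
servo_tool:
  series:
    - [[0, 0, 25, 0], [0, 0, 25, 0], [0, 0, 25, 0], [0, 0, 25, 0], [0, 0, 20, 0], [0, 0, 15, 0], [0, 0, 10, 0], [0, 0, 5, 0], [0, 0, 0, 0], [0, 0, 0, 0]]

```text
t: 9.13
eef_pos: [0.4866, 0.2145, 0.1492]
ee_rot: [3.141, 0.001, -3.059]
force: [1.1, -0.8, -1.0]
width: 0.0497
gripper_force: 10.0
```

```bash
python3 - <<'E'
from h import *
inb()
E
```

```text
t 9.1333 X -21.5 Y 2.4 z 149.2 yawerr 0.0010 F [ 1.07 -0.83 -0.95] M [ 0.005 -0.067 -0.01 ]
```

Emit:
servo_tool:
  series:
    - [[0, -2.4, 8, 0], [0, 0, 8, 0], [0, 0, 5, 0], [0, 0, 2, 0], [0, 0, 1, 0], [0, 0, 1, 0], [0, 0, 1, 0], [0, 0, 0, 0], [0, 0, 0, 0], [0, 0, 0, 0]]

```text
t: 9.97
eef_pos: [0.4864, 0.2119, 0.1232]
ee_rot: [3.141, 0.0, -3.059]
force: [-3.3, -1.5, 4.9]
width: 0.0498
gripper_force: 10.0
```

```bash
python3 - <<'E'
from h import *
inb()
C=cam("wrist"); im=eyes.grab_frame("wrist"); cv2.imwrite("raw_w3.png",im[:,:,::-1]); np.savez("w3.npz",K=C[0],r=C[1],t=C[2])
cv2.imwrite("pics/w3.png",cv2.resize(im[:260,60:440,::-1],(798,546),interpolation=cv2.INTER_CUBIC))
inb()
E
```

```text
t 9.9667 X -22.0 Y -0.2 z 123.2 yawerr 0.0010 F [-3.29 -1.47  4.94] M [-0.545  1.18  -0.08 ]
t 10.0167 X -22.0 Y -0.3 z 123.1 yawerr 0.0009 F [-3.79 -1.12  5.87] M [-0.494  1.298 -0.029]
```

View pics/w3.png

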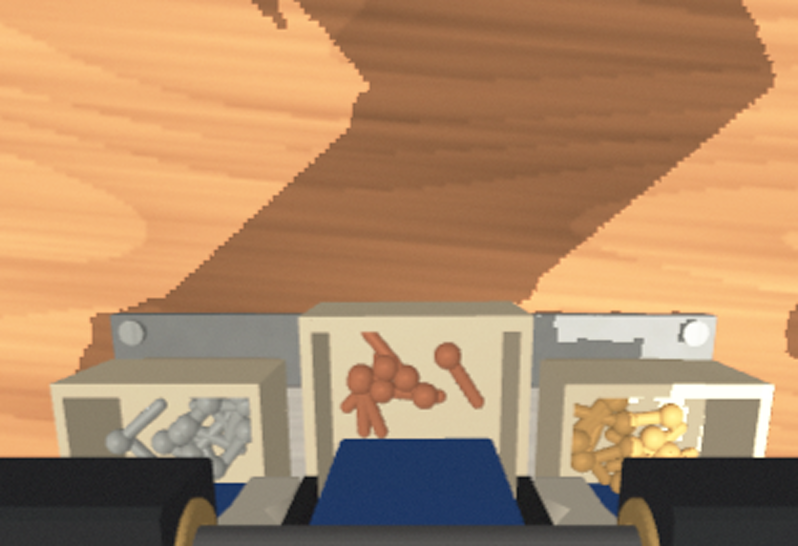

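The held bin sits over the empty place, rim corners (300,318) and (532,318). The neighbours' rim corners are left (52,385)/(265,385) and right (563,385)/(772,385).

```bash
python3 - <<'E'
from h import *
d=np.load("w3.npz");C=(d['K'],d['r'],d['t'])
c,n=np.cos(PH),np.sin(PH)
for H in(.053,.055,.057):
  for nm,a,z in(('held',[(300,318),(532,318)],H+.0565),('nb',[(52,384),(265,385),(563,385),(772,385)],H+.04)):
    p=to_plane(C,np.array([60,0])+(np.array(a)+.5)/2.1-.5,z)[:,:2]-B; q=p@np.array([[c,-n],[n,c]])*1e3; print(H,nm,q.round(1).tolist())
E
```

```text
0.053 held [[-70.6, -29.0], [-70.7, 30.7]]
0.053 nb [[-49.6, -104.3], [-49.4, -42.8], [-49.5, 43.4], [-49.6, 103.9]]
0.055 held [[-70.9, -28.6], [-71.0, 30.3]]
0.055 nb [[-50.0, -103.2], [-49.8, -42.3], [-49.9, 43.0], [-50.0, 102.8]]
0.057 held [[-71.1, -28.3], [-71.2, 30.0]]
0.057 nb [[-50.4, -102.0], [-50.2, -41.8], [-50.4, 42.5], [-50.4, 101.7]]
```

Emit:
servo_tool:
  series:
    - [[2.5, -0.7, 1, 0], [2.5, 0, 1.3, 0], [2.5, 0, 1.4, 0], [2.5, 0, 1.5, 0], [2.5, 0, 1.5, 0], [0, 0, 0, 0], [0, 0, 0, 0], [0, 0, 0, 0], [0, 0, 0, 0], [0, 0, 0, 0]]

```text
t: 10.85
eef_pos: [0.4738, 0.2099, 0.1156]
ee_rot: [-3.141, -0.001, -3.059]
force: [-0.7, 0.1, -2.0]
width: 0.0501
gripper_force: 10.0
```

```bash
python3 - <<'E'
from h import *
inb(); print(telemetry.get_state()['width'])
E
```

```text
t 10.85 X -34.7 Y -1.1 z 115.6 yawerr 0.0005 F [-0.65  0.07 -2.01] M [ 0.126  0.003 -0.003]
0.05013852041302526
```

```bash
cat >> h.py <<'E'
def tiltview(name):
    C=cam("wrist"); s=pose(); im=eyes.grab_frame("wrist"); cv2.imwrite("raw_%s.png"%name,im[:,:,::-1])
    p=s['eef_pos']; d=(p[:2]-B)*1e3; c,n=np.cos(PH),np.sin(PH); X=c*d[0]+n*d[1];Y=-n*d[0]+c*d[1]
    for th in(0,.1,.2,.3,.4):
        o=[]
        for x,z in((-50,40),(-50,0),(-7,84),(-7,40)):
            dx,dz=x,z-71; o.append(W(X+dx*np.cos(th)-dz*np.sin(th),Y,p[2]+.019+(dx*np.sin(th)+dz*np.cos(th))/1e3))
        print(th,'v of rim, wall bottom, fin top, fin@40:',proj(C,o)[:,1].round(1))
    col=im[:,240:262].mean(1).round().astype(int); print([(v,*col[v]) for v in range(100,230,2)])
E
python3 - <<'E'
from h import *
tiltview("w4")
E
```

```text
0 v of rim, wall bottom, fin top, fin@40: [149.1 142.3 259.9 225.1]
0.1 v of rim, wall bottom, fin top, fin@40: [154.2 152.6 256.5 229.9]
0.2 v of rim, wall bottom, fin top, fin@40: [159.9 163.2 253.1 234.9]
0.3 v of rim, wall bottom, fin top, fin@40: [166.1 173.8 249.9 240.1]
0.4 v of rim, wall bottom, fin top, fin@40: [172.8 184.7 246.8 245.5]
[(100, np.int64(146), np.int64(100), np.int64(67)), (102, np.int64(146), np.int64(100), np.int64(67)), (104, np.int64(146), np.int64(99), np.int64(67)), (106, np.int64(153), np.int64(105), np.int64(70)), (108, np.int64(161), np.int64(110), np.int64(73)), (110, np.int64(159), np.int64(108), np.int64(72)), (112, np.int64(159), np.int64(109), np.int64(73)), (114, np.int64(158), np.int64(108), np.int64(72)), (116, np.int64(156), np.int64(107), np.int64(72)), (118, np.int64(155), np.int64(106), np.int64(71)), (120, np.int64(156), np.int64(107), np.int64(72)), (122, np.int64(159), np.int64(108), np.int64(73)), (124, np.int64(159), np.int64(108), np.int64(73)), (126, np.int64(155), np.int64(106), np.int64(71)), (128, np.int64(151), np.int64(103), np
[... 1881 characters left out ...]
2), np.int64(113), np.int64(82)), (204, np.int64(202), np.int64(172), np.int64(138)), (206, np.int64(216), np.int64(196), np.int64(161)), (208, np.int64(221), np.int64(206), np.int64(170)), (210, np.int64(220), np.int64(203), np.int64(167)), (212, np.int64(217), np.int64(198), np.int64(163)), (214, np.int64(217), np.int64(196), np.int64(161)), (216, np.int64(214), np.int64(191), np.int64(156)), (218, np.int64(213), np.int64(188), np.int64(153)), (220, np.int64(215), np.int64(191), np.int64(156)), (222, np.int64(165), np.int64(157), np.int64(144)), (224, np.int64(29), np.int64(51), np.int64(90)), (226, np.int64(29), np.int64(52), np.int64(91)), (228, np.int64(29), np.int64(52), np.int64(91))]
```

Emit:
servo_tool:
  series:
    - [[2.2, 0, 2, 0], [2.2, 0, 2, 0], [2.2, 0, 2, 0], [2.2, 0, 2, 0], [2.2, 0, 2, 0], [0, 0, 0, 0], [0, 0, 0, 0], [0, 0, 0, 0], [0, 0, 0, 0], [0, 0, 0, 0]]

```text
t: 11.73
eef_pos: [0.4639, 0.2094, 0.107]
ee_rot: [3.141, 0.002, -3.058]
force: [0.4, -1.9, 8.6]
width: 0.0497
gripper_force: 10.0
```

```bash
sed -i 's/^    col=.*/    g=im[:,240:262].mean(1)[:,2]; k=np.argmax(np.diff(g[110:230])>15)+110; print("edge",k+.5,g[k-1:k+4].round())/' h.py; python3 - <<'E'
from h import *
inb(); tiltview("w5"); inb()
E
```

```text
t 11.7333 X -44.6 Y -0.8 z 107.0 yawerr 0.0017 F [ 0.42 -1.92  8.61] M [-1.067  0.081  0.038]
0 v of rim, wall bottom, fin top, fin@40: [149.  142.1 260.1 225. ]
0.1 v of rim, wall bottom, fin top, fin@40: [154.1 152.4 256.7 229.8]
0.2 v of rim, wall bottom, fin top, fin@40: [159.8 162.9 253.3 234.9]
0.3 v of rim, wall bottom, fin top, fin@40: [166.  173.6 250.  240.1]
0.4 v of rim, wall bottom, fin top, fin@40: [172.7 184.4 246.9 245.4]
edge 164.5 [ 78.  79.  95. 157. 178.]
t 11.7833 X -44.6 Y -0.8 z 107.0 yawerr 0.0017 F [ 0.08 -2.51  9.53] M [-1.036  0.015 -0.036]
```

Emit:
servo_tool:
  series:
    - [[0, 0, 0, 0], [0, 0, 0, 0], [0, 0, 0, 0], [0, 0, -2, 0], [0, 0, -2, 0], [0, 0, -2, 0], [0, 0, -2, 0], [0, 0, 0, 0], [0, 0, 0, 0], [0, 0, 0, 0]]
  claw: 1
  grip_force: 25

```text
t: 12.62
eef_pos: [0.4629, 0.2092, 0.1137]
ee_rot: [-3.141, -0.0, -3.059]
force: [-0.1, -0.3, -2.5]
width: 0.0494
gripper_force: 25.0
```

```bash
python3 - <<'E'
from h import *
inb(); tiltview("w6"); inb()
E
```

```text
t 12.6167 X -45.7 Y -1.0 z 113.7 yawerr 0.0008 F [-0.08 -0.32 -2.47] M [-0.032  0.024  0.023]
0 v of rim, wall bottom, fin top, fin@40: [149.  142.3 259.9 225. ]
0.1 v of rim, wall bottom, fin top, fin@40: [154.1 152.6 256.5 229.9]
0.2 v of rim, wall bottom, fin top, fin@40: [159.9 163.1 253.1 234.9]
0.3 v of rim, wall bottom, fin top, fin@40: [166.1 173.8 249.8 240.1]
0.4 v of rim, wall bottom, fin top, fin@40: [172.7 184.6 246.7 245.4]
edge 164.5 [ 78.  78. 102. 177. 177.]
t 12.6667 X -45.7 Y -1.0 z 113.7 yawerr 0.0007 F [ 1.02  0.28 -2.16] M [0.007 0.019 0.024]
```

Emit:
servo_tool:
  series:
    - [[0, 0, -1.2, 0], [-3, 0, 0, 0], [-3, 0, 0, 0], [-3, 0, 0, 0], [-3, 0, 0, 0], [-3, 0, 0, 0], [-2, 0, 0, 0], [-2, 0, 0, 0], [0, 0, 0, 0], [0, 0, 0, 0]]

```text
t: 13.5
eef_pos: [0.482, 0.2107, 0.115]
ee_rot: [-3.142, -0.0, -3.059]
force: [-0.4, -0.2, -1.9]
width: 0.0498
gripper_force: 25.0
```

```bash
python3 - <<'E'
from h import *
inb(); tiltview("w7"); inb()
E
```

```text
t 13.5 X -26.5 Y -1.0 z 115.0 yawerr 0.0005 F [-0.4  -0.17 -1.87] M [-0.053  0.032  0.01 ]
0 v of rim, wall bottom, fin top, fin@40: [149.1 142.3 260.  225.1]
0.1 v of rim, wall bottom, fin top, fin@40: [154.2 152.6 256.5 229.9]
0.2 v of rim, wall bottom, fin top, fin@40: [159.9 163.1 253.1 234.9]
0.3 v of rim, wall bottom, fin top, fin@40: [166.1 173.8 249.9 240.1]
0.4 v of rim, wall bottom, fin top, fin@40: [172.8 184.6 246.8 245.5]
edge 156.5 [ 77.  91. 121. 124. 124.]
t 13.55 X -26.6 Y -1.0 z 115.0 yawerr 0.0006 F [-0.63  0.74 -2.36] M [-0.034  0.02  -0.009]
```

Emit:
servo_tool:
  series:
    - [[-1, 0, 0, 0], [-1, 0, 0, 0], [-1, 0, 0, 0], [-1, 0, 0, 0], [0, 0, 0, 0], [0, 0, 0, 0], [0, 0, 0, 0], [0, 0, 0, 0], [0, 0, 0, 0], [0, 0, 0, 0]]

```text
t: 14.38
eef_pos: [0.4859, 0.2111, 0.1151]
ee_rot: [-3.142, 0.0, -3.059]
force: [-0.2, 0.1, -1.3]
width: 0.0502
gripper_force: 25.0
```

Emit:
servo_tool:
  series:
    - [[0, 0, -0.5, 0], [0, 0, -0.5, 0], [0, 0, -0.5, 0], [0, 0, -0.5, 0], [0, 0, 0, 0], [0, 0, 0, 0], [0, 0, 0, 0], [0, 0, 0, 0], [0, 0, 0, 0], [0, 0, 0, 0]]

```text
t: 15.22
eef_pos: [0.4851, 0.2108, 0.1162]
ee_rot: [-3.141, -0.002, -3.059]
force: [0.4, 2.1, -23.3]
width: 0.0495
gripper_force: 25.0
```

Hooked: lifting 1 mm loads it downward. I'll relieve that and rock down with a lighter grip.

Emit:
servo_tool:
  series:
    - [[0, 0, 1, 0], [0, 0, 0.7, 0], [0, 0, 0, 0], [-1, 0, 0, 0], [-1, 0, 0.2, 0], [-1, 0, 0.2, 0], [-1, 0, 0.2, 0], [-1, 0, 0.2, 0], [0, 0, 0, 0], [0, 0, 0, 0]]
  claw: 1
  grip_force: 10

```text
t: 16.05
eef_pos: [0.4916, 0.2119, 0.1151]
ee_rot: [3.141, 0.001, -3.059]
force: [-1.0, 0.3, -2.4]
width: 0.0499
gripper_force: 10.0
```

```bash
python3 - <<'E'
from h import *
inb(); tiltview("w8"); inb()
E
```

```text
t 16.05 X -16.8 Y -0.6 z 115.1 yawerr 0.0010 F [-0.97  0.35 -2.41] M [-0.168  0.245  0.031]
0 v of rim, wall bottom, fin top, fin@40: [149.  142.1 260.  225. ]
0.1 v of rim, wall bottom, fin top, fin@40: [154.1 152.4 256.6 229.8]
0.2 v of rim, wall bottom, fin top, fin@40: [159.8 163.  253.2 234.9]
0.3 v of rim, wall bottom, fin top, fin@40: [166.  173.6 249.9 240. ]
0.4 v of rim, wall bottom, fin top, fin@40: [172.7 184.4 246.8 245.4]
edge 144.5 [ 77.  91. 121. 125. 125.]
t 16.1 X -16.8 Y -0.6 z 115.1 yawerr 0.0010 F [-0.17  0.57 -2.79] M [ 0.     0.205 -0.039]
```

```bash
sed -i 's/^    g=im.*/    g=im[:,240:262].mean(1); print("ivory from",[v for v in range(120,200) if g[v,0]-g[v,2]>30 and g[v,1]>180][:1], "blue from",[v for v in range(150,260) if g[v,2]>g[v,0]+20][:1])/' h.py; python3 - <<'E'
import cv2
for n in("w5","w6","w7","w8"):
    im=cv2.imread(f"raw_{n}.png")[:,:,::-1].astype(float); g=im[:,240:262].mean(1)
    print(n,[tuple(int(a) for a in (v,*g[v])) for v in range(146,176,3)],"blue",[v for v in range(150,260) if g[v,2]>g[v,0]+20][:1])
E
```

```text
w5 [(146, 168, 114, 77), (149, 164, 112, 74), (152, 159, 108, 72), (155, 165, 113, 75), (158, 166, 113, 76), (161, 166, 113, 75), (164, 172, 117, 78), (167, 226, 213, 178), (170, 226, 213, 177), (173, 142, 131, 108)] blue [235]
w6 [(146, 168, 114, 77), (149, 163, 111, 74), (152, 160, 108, 73), (155, 163, 110, 73), (158, 167, 114, 76), (161, 166, 113, 75), (164, 171, 116, 77), (167, 225, 212, 177), (170, 226, 212, 177), (173, 142, 131, 108)] blue [235]
w7 [(146, 166, 113, 75), (149, 162, 111, 74), (152, 158, 108, 72), (155, 126, 98, 76), (158, 130, 130, 123), (161, 130, 130, 124), (164, 130, 129, 123), (167, 223, 210, 175), (170, 224, 210, 175), (173, 140, 129, 107)] blue [235]
w8 [(146, 131, 130, 124), (149, 131, 130, 124), (152, 131, 130, 124), (155, 129, 129, 123), (158, 130, 129, 123), (161, 192, 180, 156), (164, 227, 214, 179), (167, 223, 209, 174), (170, 146, 134, 111), (173, 227, 215, 179)] blue [229]
```

Emit:
servo_tool:
  series:
    - [[-1, 0, 0.2, 0], [-1, 0, 0.2, 0], [-1, 0, 0.3, 0], [-1, 0, 0.3, 0], [-1, 0, 0.3, 0], [0, 0, 0, 0], [0, 0, 0, 0], [0, 0, 0, 0], [0, 0, 0, 0], [0, 0, 0, 0]]

```text
t: 16.93
eef_pos: [0.496, 0.212, 0.1133]
ee_rot: [3.142, 0.0, -3.059]
force: [-0.5, -0.4, -2.6]
width: 0.0499
gripper_force: 10.0
```

```bash
python3 - <<'E'
from h import *
inb(); tiltview("w9"); inb()
E
```

```text
t 16.9333 X -12.4 Y -0.9 z 113.3 yawerr 0.0009 F [-0.5  -0.41 -2.6 ] M [ 0.072  0.151 -0.038]
0 v of rim, wall bottom, fin top, fin@40: [149.1 142.3 260.  225.1]
0.1 v of rim, wall bottom, fin top, fin@40: [154.2 152.6 256.6 229.9]
0.2 v of rim, wall bottom, fin top, fin@40: [159.9 163.1 253.2 234.9]
0.3 v of rim, wall bottom, fin top, fin@40: [166.1 173.8 249.9 240.1]
0.4 v of rim, wall bottom, fin top, fin@40: [172.8 184.6 246.8 245.5]
ivory from [158] blue from [224]
t 16.9833 X -12.5 Y -0.9 z 113.3 yawerr 0.0009 F [-0.52  0.18 -2.93] M [0.024 0.124 0.012]
```

Emit:
servo_tool:
  series:
    - [[-1, 0, 0.2, 0], [-1, 0, 0.2, 0], [-1, 0, 0.2, 0], [-1, 0, 0.2, 0], [0, 0, 0, 0], [0, 0, 0, 0], [0, 0, 0, 0], [0, 0, 0, 0], [0, 0, 0, 0], [0, 0, 0, 0]]

```text
t: 17.82
eef_pos: [0.4997, 0.2122, 0.1124]
ee_rot: [-3.141, -0.0, -3.059]
force: [-2.0, 0.1, -4.5]
width: 0.0501
gripper_force: 10.0
```

```bash
python3 - <<'E'
from h import *
inb(); tiltview("w10"); inb()
E
```

```text
t 17.8167 X -8.7 Y -1.0 z 112.4 yawerr 0.0007 F [-2.03  0.06 -4.48] M [-0.003  0.894  0.027]
0 v of rim, wall bottom, fin top, fin@40: [149.1 142.3 260.  225.1]
0.1 v of rim, wall bottom, fin top, fin@40: [154.2 152.6 256.5 229.9]
0.2 v of rim, wall bottom, fin top, fin@40: [159.9 163.2 253.2 235. ]
0.3 v of rim, wall bottom, fin top, fin@40: [166.1 173.8 249.9 240.2]
0.4 v of rim, wall bottom, fin top, fin@40: [172.8 184.6 246.8 245.5]
ivory from [156] blue from [220]
t 17.8667 X -8.7 Y -1.0 z 112.4 yawerr 0.0007 F [-2.91  0.14 -3.53] M [ 0.062  0.939 -0.005]
```

Emit:
servo_tool:
  series:
    - [[0, 0, 0, 0], [0, 0, 0, 0], [0, 0, 0, 0], [0, 0, 0, 0], [0, 0, 0, 0], [0, 0, 0, 0], [0, 0, 0, 0], [0, 0, 0, 0], [0, 0, 0, 0], [0, 0, 0, 0]]
  claw: -0.2

```text
t: 18.7
eef_pos: [0.4999, 0.2123, 0.1125]
ee_rot: [3.142, 0.0, -3.059]
force: [0.7, 1.1, 0.4]
width: 0.0523
gripper_force: 0.0
```

Emit:
servo_tool:
  series:
    - [[0, 0, -4, 0], [0, 0, -6, 0], [0, 0, -8, 0], [0, 0, -8, 0], [0, 0, -10, 0], [0, 0, -10, 0], [0, 0, -10, 0], [0, 0, -10, 0], [0, 0, -10, 0], [0, 0, 0, 0]]

```text
t: 19.53
eef_pos: [0.5009, 0.213, 0.1911]
ee_rot: [3.14, 0.003, -3.058]
force: [0.8, 0.8, -0.3]
width: 0.0531
gripper_force: 0.0
```

```bash
python3 - <<'E'
from h import *
inb()
for c in("scene","wrist"):
    im=eyes.grab_frame(c); cv2.imwrite(f"raw_{c}11.png",im[:,:,::-1])
a=cv2.imread("raw_scene11.png")[125:215,255:360]; b=cv2.imread("raw_wrist11.png")
a=cv2.resize(a,(467,400),interpolation=cv2.INTER_CUBIC); b=cv2.resize(b[50:250,60:440],(333,175)); 
o=np.zeros((400,800,3),np.uint8); o[:,:467]=a; o[:175,467:]=b; cv2.imwrite("pics/c11.png",o)
E
```

```text
t 19.5333 X -7.4 Y -0.3 z 191.1 yawerr 0.0011 F [ 0.77  0.76 -0.31] M [ 0.031 -0.08  -0.004]
```

View pics/c11.png

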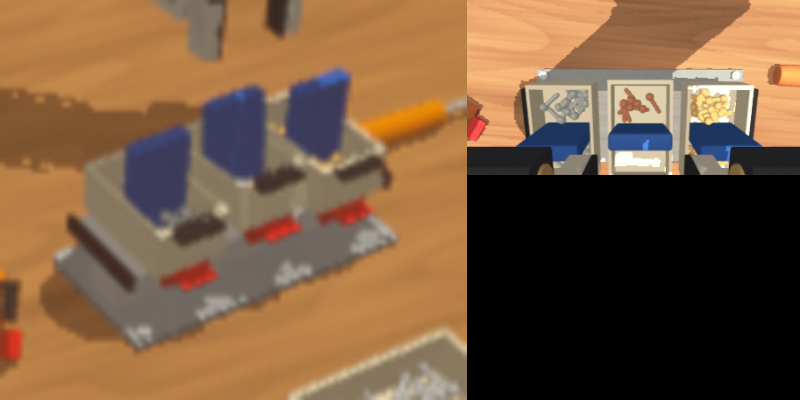

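The bin sits hooked between its neighbours, with its foot and pad end still raised at (280,180) in the left panel. Next I press the pad with closed fingers.

Emit:
servo_tool:
  series:
    - [[-6, 0.3, 0, 0], [-10, 0, 0, 0], [-14, 0, 0, 0], [-14, 0, 0, 0], [-10, 0, 0, 0], [-7, 0, 0, 0], [0, 0, 0, 0], [0, 0, 0, 0], [0, 0, 0, 0], [0, 0, 0, 0]]
  claw: 1
  grip_force: 20

```text
t: 20.47
eef_pos: [0.5602, 0.2176, 0.1885]
ee_rot: [3.142, -0.0, -3.059]
force: [-0.5, -0.7, -0.4]
width: 0.0002
gripper_force: 0.0
```

Emit:
servo_tool:
  series:
    - [[0, 0, 10, 0], [0, 0, 15, 0], [0, 0, 15, 0], [0, 0, 15, 0], [0, 0, 10, 0], [0, 0, 6, 0], [0, 0, 3, 0], [0, 0, 0, 0], [0, 0, 0, 0], [0, 0, 0, 0]]

```text
t: 21.3
eef_pos: [0.5611, 0.2179, 0.1152]
ee_rot: [3.141, 0.001, -3.059]
force: [0.0, 0.7, -0.1]
width: 0.0002
gripper_force: 0.0
```

```bash
python3 - <<'E'
from h import *
inb(); s=pose(); print(s['width'],s['gripper_force'])
E
```

```text
t 21.3 X 52.9 Y -0.3 z 115.2 yawerr 0.0009 F [ 0.05  0.69 -0.14] M [ 0.011 -0.027  0.011]
0.00021635771242337268 0.0
```

Emit:
servo_tool:
  series:
    - [[0, 0, 2, 0], [0, 0, 2, 0], [0, 0, 2, 0], [0, 0, 1.5, 0], [0, 0, 1, 0], [0, 0, 1, 0], [0, 0, 1, 0], [0, 0, 1, 0], [0, 0, 0, 0], [0, 0, 0, 0]]

```text
t: 22.13
eef_pos: [0.5598, 0.2172, 0.1023]
ee_rot: [-3.141, -0.002, -3.059]
force: [-0.6, -0.3, 0.2]
width: 0.0008
gripper_force: 0.0
```

Emit:
servo_tool:
  series:
    - [[0, 0, 0.7, 0], [0, 0, 0.7, 0], [0, 0, 0.7, 0], [0, 0, 0.7, 0], [0, 0, 0.7, 0], [0, 0, 0, 0], [0, 0, 0, 0], [0, 0, 0, 0], [0, 0, 0, 0], [0, 0, 0, 0]]

```text
t: 22.97
eef_pos: [0.5606, 0.2177, 0.0995]
ee_rot: [3.142, 0.0, -3.059]
force: [0.1, -0.2, 0.6]
width: 0.0003
gripper_force: 0.0
```

Emit:
servo_tool:
  series:
    - [[0, 0, 0.7, 0], [0, 0, 0.7, 0], [0, 0, 0.7, 0], [0, 0, 0, 0], [0, 0, 0, 0], [0, 0, 0, 0], [0, 0, 0, 0], [0, 0, 0, 0], [0, 0, 0, 0], [0, 0, 0, 0]]

```text
t: 23.8
eef_pos: [0.5607, 0.2177, 0.0974]
ee_rot: [3.142, 0.0, -3.059]
force: [-0.3, -0.1, 0.2]
width: 0.0005
gripper_force: 0.0
```

Emit:
servo_tool:
  series:
    - [[0, 0, 0.6, 0], [0, 0, 0.6, 0], [0, 0, 0.6, 0], [0, 0, 0, 0], [0, 0, 0, 0], [0, 0, 0, 0], [0, 0, 0, 0], [0, 0, 0, 0], [0, 0, 0, 0], [0, 0, 0, 0]]

```text
t: 24.63
eef_pos: [0.5606, 0.2177, 0.0956]
ee_rot: [3.142, 0.0, -3.059]
force: [-0.2, 0.2, 0.6]
width: 0.0003
gripper_force: 0.0
```

```bash
python3 - <<'E'
from h import *
inb()
C=cam("scene"); im=eyes.grab_frame("scene"); cv2.imwrite("raw_scene12.png",im[:,:,::-1])
print(proj(C,[W(53,y,z) for y in(-74,0,74) for z in(.0945,.0955)]).round(1).tolist())
h=cv2.cvtColor(im,cv2.COLOR_RGB2HSV)
m=cv2.inRange(h,(0,150,90),(8,255,255))|cv2.inRange(h,(172,150,90),(180,255,255))
n,l,st,ce=cv2.connectedComponentsWithStats(m)
print('red tabs',[(st[i].tolist(),ce[i].round(1).tolist()) for i in range(1,n) if st[i,4]>8])
print('tab pred (64,y,-10)',proj(C,[W(62,y,.0545-.012+dz) for y in(-74,0,74) for dz in (0,.005)]).round(1).tolist())
E
```

```text
t 24.6333 X 52.5 Y -0.5 z 95.6 yawerr 0.0008 F [-0.24  0.19  0.6 ] M [-0.024  0.043 -0.025]
[[299.4, 175.0], [299.4, 174.7], [317.9, 167.7], [317.9, 167.5], [335.5, 160.8], [335.6, 160.6]]
red tabs [([0, 13, 6, 16, 43], [2.1, 21.6]), ([505, 150, 7, 5, 17], [508.2, 151.4]), ([501, 156, 11, 8, 30], [507.1, 158.8]), ([327, 169, 12, 6, 36], [332.9, 172.2]), ([310, 177, 12, 6, 36], [316.1, 179.5]), ([292, 184, 11, 6, 37], [297.6, 186.7]), ([255, 199, 5, 7, 33], [257.0, 202.0]), ([193, 249, 20, 18, 302], [202.5, 257.3])]
tab pred (64,y,-10) [[299.9, 188.9], [300.0, 187.7], [317.9, 181.5], [318.1, 180.3], [335.2, 174.4], [335.4, 173.2]]
```

```bash
python3 - <<'E'
import cv2
for f in("11","12"):
    im=cv2.imread(f"raw_scene{f}.png"); h=cv2.cvtColor(im,cv2.COLOR_BGR2HSV)
    m=cv2.inRange(h,(0,150,90),(8,255,255))|cv2.inRange(h,(172,150,90),(180,255,255))
    n,l,st,ce=cv2.connectedComponentsWithStats(m)
    print(f,[(st[i].tolist(),ce[i].round(1).tolist()) for i in range(1,n) if 280<ce[i][0]<345 and st[i,4]>8])
E
```

```text
11 [([327, 169, 12, 6, 36], [332.9, 172.2]), ([310, 174, 12, 5, 37], [316.2, 176.3]), ([292, 184, 11, 6, 40], [297.7, 186.6])]
12 [([327, 169, 12, 6, 36], [332.9, 172.2]), ([310, 177, 12, 6, 36], [316.1, 179.5]), ([292, 184, 11, 6, 37], [297.6, 186.7])]
```

Emit:
servo_tool:
  series:
    - [[0, 0, 0.4, 0], [0, 0, 0.4, 0], [0, 0, 0.4, 0], [0, 0, 0, 0], [0, 0, 0, 0], [0, 0, 0, 0], [0, 0, 0, 0], [0, 0, 0, 0], [0, 0, 0, 0], [0, 0, 0, 0]]

```text
t: 25.52
eef_pos: [0.5611, 0.2177, 0.0951]
ee_rot: [3.141, 0.001, -3.059]
force: [-1.0, -0.9, 4.6]
width: 0.0005
gripper_force: 2.6
```

Emit:
servo_tool:
  series:
    - [[0, 0, 0.3, 0], [0, 0, 0.3, 0], [0, 0, 0.2, 0], [0, 0, 0, 0], [0, 0, 0, 0], [0, 0, 0, 0], [0, 0, 0, 0], [0, 0, 0, 0], [0, 0, 0, 0], [0, 0, 0, 0]]

```text
t: 26.35
eef_pos: [0.5617, 0.2178, 0.0949]
ee_rot: [3.141, 0.002, -3.058]
force: [0.5, -1.4, 8.2]
width: 0.0006
gripper_force: 3.8
```

Emit:
servo_tool:
  series:
    - [[0, 0, 0.4, 0], [0, 0, 0.4, 0], [0, 0, 0.4, 0], [0, 0, 0.3, 0], [0, 0, 0, 0], [0, 0, 0, 0], [0, 0, 0, 0], [0, 0, 0, 0], [0, 0, 0, 0], [0, 0, 0, 0]]

```text
t: 27.18
eef_pos: [0.5623, 0.2179, 0.0945]
ee_rot: [3.141, 0.004, -3.058]
force: [-1.5, -3.1, 15.2]
width: 0.0006
gripper_force: 7.4
```

Emit:
servo_tool:
  series:
    - [[0, 0, -2, 0], [0, 0, -4, 0], [0, 0, -8, 0], [0, 0, -15, 0], [0, 0, -25, 0], [0, 0, -30, 0], [0, 0, -30, 0], [0, 0, -30, 0], [0, 0, -30, 0], [0, 0, -20, 0]]

```text
t: 28.02
eef_pos: [0.5611, 0.2178, 0.2898]
ee_rot: [3.14, 0.003, -3.058]
force: [0.2, 0.6, 1.3]
width: 0.0001
gripper_force: 0.0
```

Emit:
servo_tool:
  series:
    - [[-10, -8, 0, 0], [-20, 0, 0, 0], [-20, 0, 0, 0], [-12, 0, 0, 0], [0, 0, 0, 0], [0, 0, 0, 0], [0, 0, 0, 0], [0, 0, 0, 0], [0, 0, 0, 0], [0, 0, 0, 0]]

```text
t: 28.85
eef_pos: [0.6227, 0.2149, 0.2866]
ee_rot: [3.141, 0.001, -3.058]
force: [-0.8, -0.4, -1.0]
width: 0.0004
gripper_force: 0.0
```

```bash
python3 - <<'E'
from h import *
inb()
for c in("scene","wrist"):
    im=eyes.grab_frame(c); cv2.imwrite(f"raw_{c}13.png",im[:,:,::-1])
im=cv2.imread("raw_scene13.png"); h=cv2.cvtColor(im,cv2.COLOR_BGR2HSV)
m=cv2.inRange(h,(0,150,90),(8,255,255))|cv2.inRange(h,(172,150,90),(180,255,255))
n,l,st,ce=cv2.connectedComponentsWithStats(m)
print([(st[i].tolist(),ce[i].round(1).tolist()) for i in range(1,n) if 280<ce[i][0]<345 and st[i,4]>8])
a=cv2.resize(im[125:215,255:360],(420,360),interpolation=cv2.INTER_CUBIC); b=cv2.imread("raw_wrist13.png")
b=cv2.resize(b[0:190,100:400],(380,241),interpolation=cv2.INTER_CUBIC)
o=np.zeros((360,800,3),np.uint8); o[:,:420]=a; o[:241,420:]=b; cv2.imwrite("pics/c13.png",o)
E
```

```text
t 28.85 X 114.1 Y -8.4 z 286.6 yawerr 0.0012 F [-0.81 -0.39 -1.04] M [ 0.001 -0.014  0.051]
[([327, 170, 12, 5, 34], [332.9, 172.3]), ([310, 177, 12, 6, 36], [316.1, 179.5]), ([292, 184, 11, 6, 37], [297.6, 186.7])]
```

View pics/c13.png

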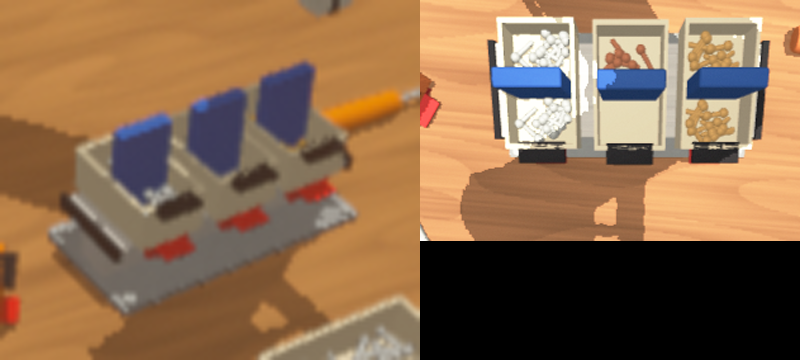

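The new bin is level and in line with its neighbours: red tabs at (172,245), (245,218) and (310,190) in the left panel, fins aligned in the right panel. I'm handing in.

```bash
python3 -c "
from station import ticket
print(ticket.job_done())"
```

```text
the job is handed in; nothing more can be done
None
```

The ivory bin is clipped on the rail between its two neighbours, red foot on the far side, level with them in the last pictures and released; peak measured load against the rail was about 23 N, and I handed the job in at about 29 s, with the verdict not shown to me.

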